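Seat the reagent pack and show its bar code to the bench camera

TASK

Press the tall reagent pack down until it is fully home in its bay. Then take the inspection mirror off its rest by the handle and hold it level in the bench camera's line of sight, in front of the pack and at the height of the label, angled so that the glass has the bar-code label straight ahead of the handle and the lens square to its side: the camera then sees the label in the mirror. Finish holding the mirror still at that angle, touching nothing else with it, and leave everything else on the bench where it stands.

Things in the scene. Friction and masses are not known exactly. Their poses are not given: they have to be found in the camera images.
- pack_top (a point): Centre of the flat grey lid (34 x 66 mm) of the tall white reagent pack (38 wide, 70 deep, 128 mm high), the only one with a bar-code label. It stands in one of three bays; plain packs 100 mm high, already home, fill the other two. Fully home, this point is 142 mm above the bench; it starts 6 to 10 mm higher. x axis: from the labelled front to the back; y: across its width; z: up.
- pack_label (a point): Centre of the paper bar-code label (32 mm wide, 46 mm high) on the upright front face of the tall pack; 36 mm in front of (-x of) the pack's middle and 40 mm below the lid. Same axes as pack_top.
- pack (a joint): How far the tall pack stands proud of its bay: 0 = fully home, grows upward (m), 12 mm at most. A friction fit: it stays where it is left; pressing it down takes about 5 N, then it meets a hard stop.
- camera_lens (a point): Front of the lens (38 mm black barrel) of the fixed bench camera, a 46 mm grey box on a short column stand, 102 mm above the bench, about the height of the label. It looks level along -x of this point (z up), past the front of the packs, 45 to 150 mm clear of their faces. Column and 110 x 90 mm foot stand behind the lens (+x), up to 172 mm high. The camera's own picture is not available to the program.
- station_bays (a point): Middle of the floor of the reagent station, a fixed grey base 124 mm deep and 170 mm wide with a 38 mm high front lip and a 94 mm high back; 14 mm above the bench. -x is its open front (where labels face), y runs along the row of bays (bays at -46, 0 and +46 mm).
- mirror_grip (a point): Centre of the black flat-sided handle of the inspection mirror: 124 mm long (x), 14 mm wide (y), 18 mm high (z); total mass 0.1 to 0.16 kg. x axis: along the handle towards the glass; z: up as it lies on its rest. It starts level on the rest, this point 47 mm above the bench; lift it straight up.
- mirror_glass (a point): Centre of the mirror's upright rectangular glass (52 high, 56 mm wide, in a 56 x 60 mm steel frame), on the handle's axis 140 mm ahead of the handle's centre at the end of a thin steel stem. Same axes as mirror_grip. The glass faces half-way between +x and -y, so it turns the view by a right angle: who looks into it from the -y side sees what lies straight ahead along +x.
- rest_top (a point): Middle of the fixed steel instrument rest on which the mirror lies (base 150 x 70 mm, two 40 mm wide notched uprights, 50 mm either side of the middle along the handle, tops 50 mm above the bench); the point is at the floor of the notches, 38 mm above the bench.
- tube_rack_mid (a point): Bystander, loose: white tube rack 60 x 180 mm with black-stoppered blood tubes, 98 mm high; centre.
- cup_mid (a point): Bystander, loose: lidded clear specimen cup, 58 mm across, 62 mm high; centre.
- slide_box_mid (a point): Bystander, loose: flat grey slide box with clear lid, 80 x 90 x 34 mm; centre.
- vial_a_mid (a point): Bystander, loose: small amber vial with metal cap, 25 mm across, 44 mm high; centre.
- vial_b_mid (a point): Bystander, loose: a second such vial; centre.
- tip_box_mid (a point): Bystander, loose: pipette tip box with clear lid, 124 x 89 x 68 mm; centre.
- wash_bottle_mid (a point): Bystander, loose: white wash bottle with bent spout, 68 mm across, 200 mm high; centre of its body.
Not all that is in view belongs to the job. Leave any blue or green look-alike of the part that bears mirror_grip alone.

How it is judged (in metres and radians):
On the way, in this order (a step that is already met when the one before it is completed fails the run):
1. the tall pack is pressed fully home (value of joint pack below 0.0015 m), for 0.2 s.
2. the mirror is held by the fingers, lifted clear of its rest (height (world z) of mirror_grip above 0.065 m and contact force between mirror and the fingers above 1 N), for 0.2 s.
At the end, for the whole second after the job is handed in: Pack home within 2 mm; mirror held still by its handle, touching nothing else; in its own axes from the glass centre the label lies along +x (35-190 mm off, within 15 mm sideways or up and down) and the lens along -y (over 110 mm off, within 30 mm either way) (value of joint pack below 0.002 m and x of pack_label in the frame of mirror_glass between 0.035 and 0.19 m and y of pack_label in the frame of mirror_glass between -0.015 and 0.015 m and z of pack_label in the frame of mirror_glass between -0.015 and 0.015 m and x of camera_lens in the frame of mirror_glass between -0.03 and 0.03 m and z of camera_lens in the frame of mirror_glass between -0.03 and 0.03 m and y of camera_lens in the frame of mirror_glass below -0.11 m and contact force between mirror and the fingers above 1 N and distance between the grasp point and mirror_grip below 0.075 m and contact force between mirror and table below 0.2 N and contact force between mirror and station below 0.2 N and contact force between mirror and pack below 0.2 N and contact force between mirror and short_pack_a below 0.2 N and contact force between mirror and short_pack_b below 0.2 N and contact force between mirror and rest below 0.2 N and contact force between mirror and camera below 0.2 N and contact force between mirror and tube_rack below 0.2 N and contact force between mirror and cup below 0.2 N and contact force between mirror and slide_box below 0.2 N and contact force between mirror and vial_a below 0.2 N and contact force between mirror and vial_b below 0.2 N and contact force between mirror and tip_box below 0.2 N and contact force between mirror and wash_bottle below 0.2 N and linear speed of mirror below 0.03 m/s and angular speed of mirror below 0.15 rad/s); the arm keeps its last pose, push and grip.
It fails at once if a bystander is knocked over or pushed aside by more than 30 mm (distance of any of tube_rack_mid, cup_mid, slide_box_mid, vial_a_mid, vial_b_mid, tip_box_mid, wash_bottle_mid from where it was at the start of the episode above 0.03 m).
It also fails if it takes over 51 s, if anything falls off the work surface, if the arm or the gripper's body presses on something with over 40 N, if the wrist force passes 120 N, or if a joint passes its speed limit or range.

ROBOT

A 6-joint arm with a two-finger parallel gripper is mounted at the origin on the work surface. World frame = base frame: x ahead of the robot, y to its left, z up, the work surface at z = 0. Lengths are in m, angles in degrees, forces in N, time in s.
With the tool pointing down it reaches from about 0.3 to 0.75 m from the base axis. Payload 8.5 kg.
Tool frame: the origin (TCP) lies at the centre of the arm's flange, where the gripper is bolted on; the fingertips stand 173 mm ahead of it and the grasp point (between the pads) lies env.pinch_z ahead of it (env.pinch_z is the distance from the TCP to the grasp point, in m); z points along the fingers, y is the line along which they close (so a half turn about z gives the same grasp; the last joint's range is limited). The gripper opens to 85 mm and grips with 20 to 120 N. Pads are 22 mm wide; open, the fingers measure 114 mm over their backs; the gripper's body (76 mm by 85 mm) begins 54 mm behind the grasp point. The pads swing forward as they close: fully open they stand 13 mm farther back than shut.
Start: joints at [52.752, 21.807, 74.336, -0, 83.858, -12.336], TCP at [0.232, 0.499, 0.405] pointing down, gripper open.
Joint ranges: [-178.18, 178.18], [-50.72, 133.34], [12.68, 142.11], [-81.47, 261.47], [9.98, 163.14], [-165.26, 165.26]. Speed limits (degrees/s): [136.94, 136.94, 180, 180, 180, 180].

INTERFACE

Orientations are given as a 3x3 rotation matrix whose columns are the frame's x, y, z axes.
In Python, from rig import env, get_image, job, spotter gives the robot as it stands. The module is installed in compiled form; this text tells all that it offers.
- The arm moves only by the shell command python3 -m creep 'ROWS' [FORCE]. ROWS is text: rows parted by semicolons, each of 7 numbers parted by spaces: the turn, a rotation vector about the tool's x, y, z in units of 8 degrees (1.0 is 8 degrees), then the shift along the tool's x, y, z in units of 30 mm (1.0 is 30 mm), then the finger opening in mm, from 0 to 85.4. A call has 1 to 12 rows; each row is the pose to reach, as a shift and turn from the pose commanded when the call began, along the tool's axes at that moment; what a row does not reach only later rows make up. A row lasts 1/10 s, in which the tool goes at most 50 mm and 8.59 degrees, less where a joint would pass 70% of its speed; a pose out of reach is approached as far as the arm can. A call with a gripper value outside its range is refused whole. The fingers move at their own pace and stop on an object; FORCE is the grip in N (left out, the last holds). Time passes only in rows, so rows that repeat a pose let the fingers close. It gives the time, the measured TCP pose, the force, the opening and the grip force at its end, in the units of the state.
- env.observe(): the state, without advancing time (a new reading comes with each control period).
- get_image(name): name is "side" or "top" or "wrist"; returns a dict with "image" (400x640x3 uint8, blue, green, red), "depth" (400x640 float32, m along the optical axis (not along the pixel's ray), 0 where there is no reading), "intrinsics" (3x3 intrinsics, pixels), "D" ([k1, k2, p1, p2, k3] as OpenCV has them; the pictures are not rectified), "view" (4x4, takes a point from world to camera coordinates). Camera axes: x right, y up, looking along -z (the intrinsics and any distortion apply to the point x, -y, -z); pixel columns grow to the right and rows downward; lengths in m; the calibration is good to about 2 mm. A picture is of the moment at which its call begins.
- job.close_job(): hands the job in; it is judged then, once.
Trained networks look in a picture, given as the dict that the camera call returned (one of the last four; its "shot" number tells which), for a name from the list of things; names that differ only in an ending like _2 or _b are one class to them, and where a whole thing is asked for, a point or a joint stands for the part that bears it (a point fixed in the world has none). Each returns a list of dicts, best first, with "p" (0 to 1); they miss things now and then, are a little off and sometimes report something else, mostly with a low value. They report only what shows in the picture. A call takes as long as a camera call. They do not tell look-alikes from the thing itself.
- spotter.boxes_of(label, picture): "xy" ([column, row] in pixels, amid what is visible of it).
The state is a dict: "time_s": time; "q": joint angles; "qvel": joint speeds; "joint_efforts": joint torques, N m; "position": TCP position; "tool_rot": TCP orientation; "ft_force": force on the tool from outside, world axes, zero at the start; "wrist_torque": the same for the moment, N m; "grip_width": finger opening in m; "gripper_force": force on a finger pad.
Only numpy, scipy, OpenCV 4.12 (cv2) and the standard library are available. Lean on these libraries where they do the work, as an engineer would, in place of code of your own. Each camera call takes 0.05 s, during which the arm holds its last target. There are 200 camera calls.

## Working session

There is one attempt and no reset: what is moved stays moved. The work goes in short steps, Python scripts to look and compute and a shell command to move; the robot and the scene stay as the last step left them, time stands still between calls to the robot, and variables do not carry over. Pictures are saved under pics/ and viewed, at most 10 in all, crops included, and the job is handed in when it is done.

```bash
mkdir -p pics
cat > h.py <<'E'
import numpy as np,cv2
from rig import env,get_image,job,spotter
def P(pic,uv,z=None):
    "pixel->world using depth (or plane z)"
    K=np.array(pic["intrinsics"],float);D=np.array(pic["D"],float)
    T=np.linalg.inv(np.array(pic["view"],float))
    uv=np.array(uv,float).reshape(-1,1,2)
    n=cv2.undistortPoints(uv,K,D).reshape(-1,2)
    out=[]
    for (x,y),(u,v) in zip(n,uv.reshape(-1,2)):
        r=np.array([x,-y,-1.])
        if z is None:
            d=pic["depth"][int(round(v)),int(round(u))]
        else:
            d=(z-T[2,3])/(T[:3,:3]@r)[2]
        out.append(T[:3,:3]@(r*d)+T[:3,3])
    return np.array(out)
def cloud(pic):
    h,w=pic["depth"].shape
    g=np.stack(np.meshgrid(np.arange(w),np.arange(h)),-1).reshape(-1,1,2).astype(float)
    n=cv2.undistortPoints(g,np.array(pic["intrinsics"],float),np.array(pic["D"],float)).reshape(h,w,2)
    d=pic["depth"].astype(float)
    c=np.stack([n[...,0]*d,-n[...,1]*d,-d],-1)
    T=np.linalg.inv(np.array(pic["view"],float))
    w_=c@T[:3,:3].T+T[:3,3]; w_[d==0]=np.nan
    return w_
E
python3 - <<'E'
from h import *
print(env.pinch_z,env.observe()['tool_rot'])
for n in ["top","side"]:
    p=get_image(n);cv2.imwrite(f"pics/{n}.png",p["image"]);np.savez(f"{n}.npz",**p)
    print(n,np.round(np.linalg.inv(p["view"]),2).tolist())
    for l in ["pack_top","pack_label","camera_lens","mirror_grip","mirror_glass","rest_top","station_bays","tube_rack_mid","cup_mid","slide_box_mid","vial_a_mid","tip_box_mid","wash_bottle_mid"]:
        for r in spotter.boxes_of(l,p)[:3]:
            print(l,np.round(r["p"],2),np.round(r["xy"]),np.round(P(p,r["xy"])[0],3))
E
```

```text
0.1547 [[-9.06949433e-01  4.21238621e-01 -8.66315702e-04]
 [ 4.21239420e-01  9.06948679e-01 -1.20203473e-03]
 [ 2.79360427e-04 -1.45511104e-03 -9.99998902e-01]]
top [[0.07, 0.97, -0.24, 0.21], [-1.0, 0.07, -0.02, -0.03], [0.0, 0.24, 0.97, 1.42], [0.0, 0.0, 0.0, 1.0]]
pack_top 0.95 [237. 183.] [0.568 0.218 0.148]
pack_top 0.2 [224. 246.] [0.416 0.255 0.041]
pack_label 0.82 [237. 181.] [0.572 0.22  0.147]
camera_lens 0.82 [302. 120.] [0.768 0.066 0.115]
mirror_grip 0.84 [415. 216.] [ 0.533 -0.265  0.053]
mirror_grip 0.77 [420. 323.] [ 0.249 -0.288  0.024]
mirror_grip 0.67 [500. 226.] [ 0.527 -0.505  0.024]
mirror_glass 0.98 [417. 210.] [ 0.549 -0.268  0.056]
mirror_glass 0.87 [414. 319.] [ 0.259 -0.278 -0.002]
mirror_glass 0.74 [499. 227.] [ 0.526 -0.503  0.024]
rest_top 0.68 [424. 233.] [ 0.498 -0.298  0.004]
station_bays 0.96 [248. 213.] [0.513 0.2   0.037]
station_bays 0.31 [419. 222.] [ 0.518 -0.276  0.05 ]
tube_rack_mid 0.82 [426. 151.] [ 0.724 -0.29   0.058]
tube_rack_mid 0.22 [251. 214.] [0.515 0.194 0.013]
cup_mid 0.62 [364. 161.] [ 0.681 -0.116  0.061]
slide_box_mid 0.79 [294.
[... 598 characters left out ...]
 [264. 330.] [ 0.246 -0.317  0.033]
mirror_glass 0.62 [260. 327.] [ 0.24  -0.31   0.042]
mirror_glass 0.57 [358. 266.] [ 0.573 -0.239 -0.002]
mirror_glass 0.55 [395. 347.] [ 0.52  -0.506  0.022]
rest_top 0.92 [343. 292.] [ 0.472 -0.323  0.055]
station_bays 0.95 [273. 168.] [0.508 0.198 0.035]
tube_rack_mid 0.76 [416. 250.] [ 0.718 -0.308  0.066]
cup_mid 0.57 [370. 212.] [ 0.677 -0.128  0.064]
slide_box_mid 0.71 [260. 215.] [0.389 0.035 0.032]
vial_a_mid 0.68 [416. 250.] [ 0.718 -0.307  0.067]
vial_a_mid 0.61 [241. 170.] [0.409 0.241 0.033]
tip_box_mid 0.89 [242. 126.] [0.484 0.413 0.067]
wash_bottle_mid 0.77 [297. 107.] [0.688 0.382 0.1  ]
wash_bottle_mid 0.47 [368. 158.] [0.827 0.115 0.015]
```

View pics/top.png

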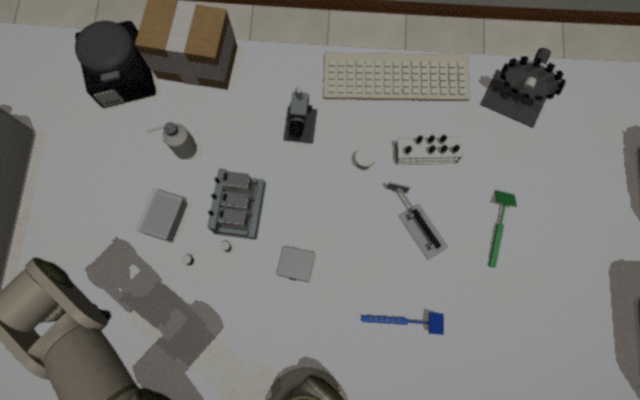

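View pics/side.png

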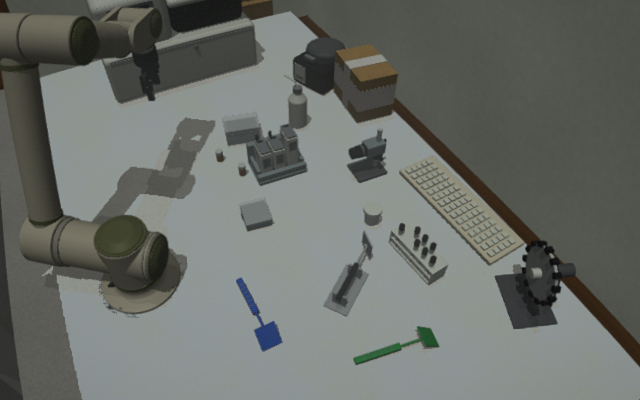

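The top view shows the station at about (237,205), with the tall pack at (237,183). The camera stand is at (300,115) and the steel mirror on its rest at (420,225). The blue and green mirrors are look-alikes. Next I'll get poses from the depth data.

Run:
```python
from h import *
def rect(n,pts):
    r=cv2.minAreaRect(pts[:,:2].astype(np.float32)*1000);print(n,len(pts),np.round(r[0],1),np.round(r[1],1),round(r[2],1),'z',np.round(np.median(pts[:,2]),4))
for n in ["top","side"]:
    p=dict(np.load(n+".npz"));c=cloud(p).reshape(-1,3);c=c[~np.isnan(c[:,0])]
    def box(x0,x1,y0,y1,z0,z1): return c[(c[:,0]>x0)&(c[:,0]<x1)&(c[:,1]>y0)&(c[:,1]<y1)&(c[:,2]>z0)&(c[:,2]<z1)]
    print(n)
    rect("lid",box(.45,.65,.1,.35,.138,.17))
    rect("shorts",box(.4,.65,.1,.35,.105,.13))
    rect("station",box(.4,.65,.1,.35,.012,.2))
    rect("cam",box(.7,.9,0,.15,.085,.2)); rect("foot",box(.7,.9,0,.15,.004,.02))
    rect("handle",box(.38,.7,-.4,-.15,.053,.07)); rect("handle+",box(.38,.7,-.4,-.15,.045,.12)); rect("base",box(.38,.7,-.4,-.15,.002,.02))
    h=box(.38,.7,-.4,-.15,.06,.12);print(np.round(h,3)[:15])
p=dict(np.load("top.npz"))
a=cv2.resize(p["image"][100:260,195:345],None,fx=4,fy=4,interpolation=2)[:600]
b=cv2.resize(p["image"][170:270,375:460],None,fx=2.2,fy=2.2,interpolation=2)
o=np.zeros((600,790,3),np.uint8);o[:,:600]=a;o[:b.shape[0],600:600+b.shape[1]]=b;cv2.imwrite("pics/crop.png",o)
```

```text
top
lid 360 [578.1 227.3] [67.5 36.9] 84.8 z 0.1485
shorts 798 [533.1 242.1] [ 95.7 128.5] 86.8 z 0.1133
station 3135 [511.7 231.7] [123.  216.6] 86.6 z 0.0927
cam 781 [800.4  77.7] [ 49.1 143.5] 87.4 z 0.1218
foot 742 [800.1  75.1] [148.6 199.5] 89.6 z 0.0103
handle 252 [ 568.2 -252.5] [273.6  86.5] 21.8 z 0.0565
handle+ 481 [ 567.4 -254.3] [276.   87.6] 22.7 z 0.0545
base 2581 [ 539.9 -275. ] [249.8 319.5] 90.0 z 0.0039
[[ 0.699 -0.216  0.061]
 [ 0.699 -0.219  0.063]
 [ 0.7   -0.246  0.066]
 [ 0.696 -0.216  0.062]
 [ 0.699 -0.242  0.06 ]
 [ 0.699 -0.245  0.06 ]
 [ 0.62  -0.189  0.073]
 [ 0.621 -0.192  0.071]
 [ 0.617 -0.186  0.076]
 [ 0.618 -0.19   0.071]
 [ 0.618 -0.192  0.073]
 [ 0.617 -0.195  0.076]
 [ 0.617 -0.197  0.075]
 [ 0.618 -0.2    0.075]
 [ 0.619 -0.203  0.072]]
side
lid 198 [580.3 225.1] [74.3 37.8] 86.6 z 0.1496
shorts 492 [531.8 239.9] [125.7 105.2] 0.4 z 0.1144
station 2397 [495.2 220. ] [237.9 177. ] 17.1 z 0.0744
cam 634 [798.4  77.8] [ 50.7 142.1] 83.2 z 0.1195
foot 710 [801.9  74.7] [146.3 196.7] 89.4 z 0.0118
handle 239 [ 566.6 -251.9] [273.1  94.2] 19.7 z 0.0561
handle+ 465 [ 566.4 -252.4] [273.6  96.4] 20.4 z 0.0544
base 2307 [ 540.2 -275.4] [319.8 248.9] 0.3 z 0.0038
[[ 0.619 -0.182  0.072]
 [ 0.619 -0.186  0.076]
 [ 0.698 -0.215  0.063]
 [ 0.617 -0.185  0.072]
 [ 0.616 -0.19   0.078]
 [ 0.617 -0.185  0.068]
 [ 0.617 -0.189  0.072]
 [ 0.617 -0.195  0.079]
 [ 0.697 -0.222  0.063]
 [ 0.615 -0.188  0.067]
 [ 0.614 -0.194  0.074]
 [ 0.615 -0.197  0.078]
 [ 0.697 -0.226  0.062]
 [ 0.616 -0.188  0.063]
 [ 0.614 -0.195  0.072]]
```

View pics/crop.png

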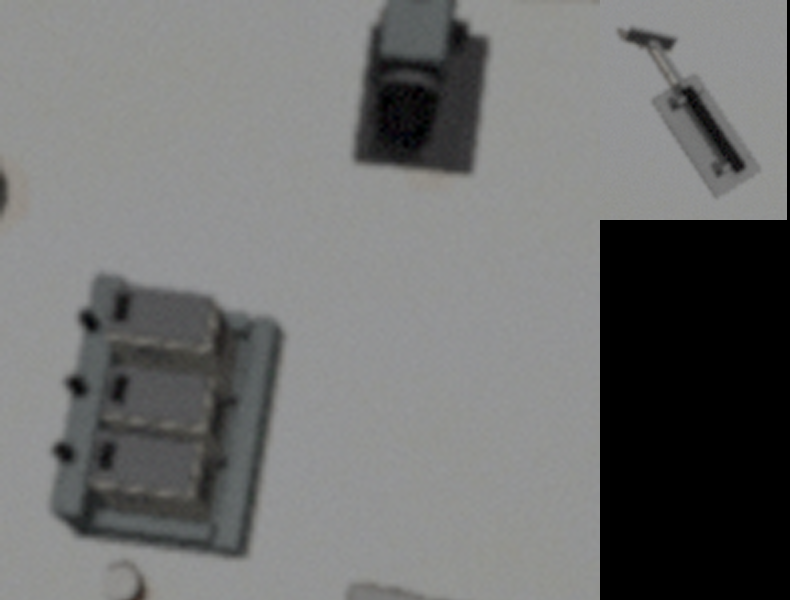

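The crop shows the tall pack at the far (+x) end of the row, front facing right (-y). The camera lens points toward the image bottom (-x). I'll write a row calculator and check the wrist camera offset.

```bash
cat >> h.py <<'E'
from scipy.spatial.transform import Rotation as Ro
def R_of(yaw):
    "tool down, tool y at world yaw (deg)"
    a=np.radians(yaw);y=np.array([np.cos(a),np.sin(a),0]);z=np.array([0,0,-1.]);return np.column_stack([np.cross(y,z),y,z])
def mv(p,R,frm=None):
    "units to go from current (or frm) TCP pose to p,R"
    s=env.observe();p0,R0=frm or (np.array(s['position']),np.array(s['tool_rot']))
    rv=Ro.from_matrix(R0.T@R).as_rotvec(degrees=True);t=R0.T@(np.array(p)-p0)
    print("row",np.round(rv/8,3),np.round(t/.03,3),"rows>=",np.linalg.norm(t)/.05,np.linalg.norm(rv)/8.59)
E
python3 - <<'E'
from h import *
p=get_image("wrist");T=np.linalg.inv(p["view"]);s=env.observe()
R0=s['tool_rot'];print(np.round(R0.T@(T[:3,3]-s['position']),3),np.round(R0.T@T[:3,:3],2),p["intrinsics"][0],s['time_s'])
print(np.degrees(np.arctan2(R0[1,1],R0[0,1])))
# camera cloud based yaw of lid
for n in ["top","side"]:
    q=dict(np.load(n+".npz"));c=cloud(q).reshape(-1,3)
    m=(abs(c[:,0]-.579)<.06)&(abs(c[:,1]-.226)<.08)&(c[:,2]>.142)&(c[:,2]<.158);l=c[m]
    e=np.linalg.svd(l[:,:2]-l[:,:2].mean(0))[2] if len(l)<2000 else 0;print(l.mean(0),np.degrees(np.arctan2(*e[0][::-1])))
mv([.585,.16,.40],R_of(65))
mv([.585,.16,.40],R_of(84))
E
```

```text
[0.077 0.    0.031] [[ 0.    0.95  0.3 ]
 [ 1.   -0.   -0.  ]
 [-0.    0.3  -0.95]] [282.06031419   0.         312.1059998 ] 1.45
65.08829567764792
[0.57834257 0.22727753 0.14867881] -93.62139976135299
[0.57896135 0.22260412 0.14945263] -94.21190127870352
row [-0.    -0.     0.011] [-15.439  -5.282   0.157] rows>= 9.791254582462013 0.010279978287820773
row [-0.    -0.    -2.364] [-15.439  -5.282   0.157] rows>= 9.791254582462013 2.2015953864266
```

```bash
python3 -m creep '0 0 -2.5 -15.4 -5.3 0.15 0;0 0 -2.5 -15.4 -5.3 0.15 0;0 0 -2.5 -15.4 -5.3 0.15 0;0 0 -2.5 -15.4 -5.3 0.15 0;0 0 -2.5 -15.4 -5.3 0.15 0;0 0 -2.5 -15.4 -5.3 0.15 0;0 0 -2.5 -15.4 -5.3 0.15 0;0 0 -2.5 -15.4 -5.3 0.15 0;0 0 -2.5 -15.4 -5.3 0.15 0;0 0 -2.5 -15.4 -5.3 0.15 0;0 0 -2.5 -15.4 -5.3 0.15 0;0 0 -2.5 -15.4 -5.3 0.15 0' 60
python3 - <<'E'
from h import *
p=get_image("wrist");np.savez("w1.npz",**p);cv2.imwrite("pics/w1.png",p["image"]);print(env.observe()['position'])
E
```

```text
time_s: 2.65
position: [0.5842, 0.1592, 0.3997]
tool_rot: [[-0.996, 0.087, -0.001], [0.087, 0.996, 0.0], [0.001, 0.0, -1.0]]
ft_force: [-0.1, 1.5, -0.5]
grip_width: -0.0002
gripper_force: 0.0
[0.58354134 0.16010454 0.40002724]
```

View pics/w1.png

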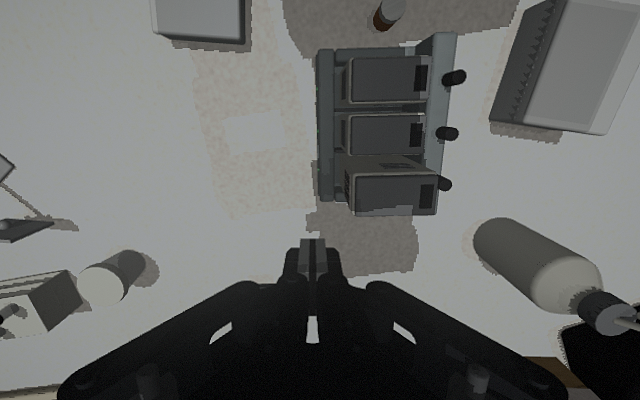

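The wrist view shows the tall pack's lid at about (395,193), with the fingers in front at (313,250). I'll measure the lid and station edges from this closer cloud.

Run:
```python
from h import *
p=dict(np.load("w1.npz"));C=cloud(p);c=C.reshape(-1,3)
def rect(n,m):
    l=c[m];r=cv2.minAreaRect(l[:,:2].astype(np.float32)*1000);print(n,len(l),np.round(r[0],1),np.round(r[1],1),round(r[2],1),'z',np.round(np.percentile(l[:,2],[5,50,95]),4), l.mean(0).round(4))
near=(c[:,0]>.4)&(c[:,0]<.63)&(c[:,1]>.13)&(c[:,1]<.33)
rect("lid",near&(c[:,2]>.142)&(c[:,2]<.16)&(abs(c[:,1]-.226)<.07))
rect("short",near&(c[:,2]>.106)&(c[:,2]<.122))
rect("lip",near&(c[:,2]>.034)&(c[:,2]<.042)&(c[:,1]<.2))
rect("back",near&(c[:,2]>.088)&(c[:,2]<.098)&(c[:,1]>.25))
mv([.579,.226,.34],R_of(85))
q=dict(np.load("top.npz"));s=dict(np.load("side.npz"))
# lens: camera box from top & side clouds, upper part
for n,d in (("top",q),("side",s)):
    k=cloud(d).reshape(-1,3)
    m=(k[:,0]>.72)&(k[:,0]<.9)&(k[:,1]>.02)&(k[:,1]<.12)
    for z0,z1 in ((.107,.118),(.118,.124),(.124,.13),(.13,.18)):
        l=k[m&(k[:,2]>z0)&(k[:,2]<z1)]
        if len(l)>5: print(n,z0,len(l),np.round(np.percentile(l[:,0],[2,50,98]),3),np.round(np.percentile(l[:,1],[2,50,98]),3), np.round(cv2.minAreaRect(l[:,:2].astype(np.float32)*1000)[2],1))
```

```text
lid 3330 [578.6 227.8] [66.1 35.3] 85.7 z [0.1478 0.1496 0.1508] [0.5779 0.2276 0.1495]
short 7425 [532.7 243.9] [ 96.6 124.9] 86.2 z [0.1116 0.1141 0.116 ] [0.5125 0.236  0.114 ]
lip 2590 [530.3 186.5] [ 29.5 169.8] 86.3 z [0.0356 0.0379 0.0393] [0.5242 0.182  0.0378]
back 2957 [536.4 270. ] [ 42.8 169.3] 86.1 z [0.0917 0.0939 0.0953] [0.5099 0.2814 0.0938]
row [ 0.001 -0.005  0.009] [0.338 2.175 2.001] rows>= 1.7850607772393539 0.009650076627284683
top 0.107 172 [0.73  0.755 0.835] [0.056 0.074 0.101] 83.8
top 0.118 259 [0.731 0.786 0.846] [0.057 0.08  0.1  ] 87.4
top 0.124 204 [0.757 0.81  0.846] [0.057 0.079 0.1  ] 87.6
top 0.13 68 [0.817 0.828 0.839] [0.07  0.078 0.086] 50.2
side 0.107 122 [0.728 0.767 0.856] [0.054 0.064 0.097] 83.2
side 0.118 129 [0.731 0.776 0.845] [0.054 0.074 0.098] 82.7
side 0.124 153 [0.755 0.805 0.844] [0.055 0.074 0.099] 87.5
side 0.13 68 [0.805 0.827 0.836] [0.066 0.073 0.087] 0.8
```

```bash
python3 -m creep '0 0 0 0.36 2.23 1 0;0 0 0 0.36 2.23 1.8 0;0 0 0 0.36 2.23 1.8 0;0 0 0 0.36 2.23 2.2 0;0 0 0 0.36 2.23 2.4 0;0 0 0 0.36 2.23 2.5 0;0 0 0 0.36 2.23 2.6 0;0 0 0 0.36 2.23 2.7 0;0 0 0 0.36 2.23 2.75 0;0 0 0 0.36 2.23 2.8 0;0 0 0 0.36 2.23 2.8 0'
```

```text
time_s: 3.8
position: [0.5789, 0.2273, 0.3165]
tool_rot: [[-0.996, 0.086, 0.001], [0.086, 0.996, -0.0], [-0.001, -0.0, -1.0]]
ft_force: [0.4, -3.9, 3.0]
grip_width: -0.0001
gripper_force: 1.9
```

```bash
python3 -m creep '0 0 0 0 0 0.04 0;0 0 0 0 0 0.08 0;0 0 0 0 0 0.12 0;0 0 0 0 0 0.12 0'
```

```text
time_s: 4.2
position: [0.5785, 0.2274, 0.3154]
tool_rot: [[-0.996, 0.086, 0.003], [0.086, 0.996, -0.0], [-0.003, 0.0, -1.0]]
ft_force: [-5.7, -5.0, 21.3]
grip_width: -0.0002
gripper_force: 10.4
```

```bash
python3 -m creep '0 0 0 0 0 0.03 0;0 0 0 0 0 0.06 0;0 0 0 0 0 0.06 0;0 0 0 0 0 0.06 0'
```

```text
time_s: 4.6
position: [0.5783, 0.2274, 0.3153]
tool_rot: [[-0.996, 0.085, 0.005], [0.085, 0.996, -0.0], [-0.005, 0.0, -1.0]]
ft_force: [-8.8, -5.6, 31.7]
grip_width: -0.0001
gripper_force: 15.7
```

Force rose to 32 N with no further travel, so the pack is home. Next I'll lift and estimate the mirror pose.

```bash
python3 -m creep '0 0 0 0 0 -1.5 0;0 0 0 0 0 -3 20;0 0 0 0 0 -3.2 80;0 0 0 0 0 -3.2 85'
python3 - <<'E'
from h import *
print(np.round(env.observe()['q'],1))
for n in ("top","side"):
    k=cloud(dict(np.load(n+".npz"))).reshape(-1,3)
    k=k[(k[:,0]>.45)&(k[:,0]<.65)&(k[:,1]>-.36)&(k[:,1]<-.15)]
    g=k[(k[:,2]>.06)&(k[:,2]<.085)];h=k[(k[:,2]>.052)&(k[:,2]<.06)&(k[:,0]<.585)]
    print(n,len(g),g.mean(0).round(4),len(h),h.mean(0).round(4),np.degrees(np.arctan2(*np.linalg.svd(h[:,:2]-h[:,:2].mean(0))[2][0][::-1])))
    print(cv2.minAreaRect(h[:,:2].astype(np.float32)*1000))
mv([.53,-.26,.36],R_of(129)); mv([.53,-.26,.36],R_of(-51))
E
```

```text
time_s: 5.0
position: [0.5785, 0.2278, 0.4075]
tool_rot: [[-0.996, 0.085, 0.002], [0.085, 0.996, 0.001], [-0.002, 0.001, -1.0]]
ft_force: [0.3, 0.0, -0.2]
grip_width: 0.043
gripper_force: 0.0
[ 10.6  29.1  61.7   0.   89.1 -74.5]
top 83 [ 0.5946 -0.2285  0.0694] 202 [ 0.5032 -0.2948  0.0554] -144.70973662114733
((519.1102905273438, -286.04669189453125), (159.92422485351562, 32.462562561035156), 40.67420959472656)
side 73 [ 0.6019 -0.2226  0.0702] 197 [ 0.5014 -0.2954  0.0553] -144.5290539868277
((513.0182495117188, -287.9020690917969), (149.11126708984375, 29.40103530883789), 39.410926818847656)
row [ 3.000e-03  1.600e-02 -5.487e+00] [  0.227 -16.341   1.565] rows>= 9.850585690518043 5.1097873629498505
row [ 2.0000e-02 -3.0000e-03  1.7013e+01] [  0.227 -16.341   1.565] rows>= 9.850585690518043 15.844835644340748
```

Run:
```python
from h import *
mv([.475,-.315,.42],R_of(-52))
```

```text
row [ 2.1000e-02 -4.0000e-03  1.7138e+01] [  1.894 -18.322  -0.44 ] rows>= 11.054875982091007 15.96124999340034
```

```bash
python3 -m creep '0 0 17.1 1.9 -18.3 -0.4 85;0 0 17.1 1.9 -18.3 -0.4 85;0 0 17.1 1.9 -18.3 -0.4 85;0 0 17.1 1.9 -18.3 -0.4 85;0 0 17.1 1.9 -18.3 -0.4 85;0 0 17.1 1.9 -18.3 -0.4 85;0 0 17.1 1.9 -18.3 -0.4 85;0 0 17.1 1.9 -18.3 -0.4 85;0 0 17.1 1.9 -18.3 -0.4 85;0 0 17.1 1.9 -18.3 -0.4 85;0 0 17.1 1.9 -18.3 -0.4 85;0 0 17.1 1.9 -18.3 -0.4 85'
python3 - <<'E'
from h import *
s=env.observe();print(s['q'].round(1));mv([.475,-.315,.42],R_of(-52))
E
```

```text
time_s: 6.2
position: [0.4736, -0.3195, 0.4158]
tool_rot: [[0.321, 0.947, -0.003], [0.947, -0.321, 0.002], [0.001, -0.004, -1.0]]
ft_force: [0.8, 1.1, -0.7]
grip_width: 0.0848
gripper_force: 0.0
[-45.9  23.6  69.6  -0.   87.  -27.2]
row [-2.800e-02 -1.000e-03  4.161e+00] [ 0.157 -0.006 -0.14 ] rows>= 0.1262555602372822 3.875143683857875
```

```bash
python3 -m creep '0 0 4.16 0 0 0 85;0 0 4.16 0 0 0 85;0 0 4.16 0 0 0 85;0 0 4.16 0 0 0 85;0 0 4.16 0 0 0 85;0 0 4.16 0 0 0 85;0 0 4.16 0 0 0 85'
python3 - <<'E'
from h import *
p=get_image("wrist");np.savez("w2.npz",**p);cv2.imwrite("pics/w2.png",p["image"])
c=cloud(p).reshape(-1,3);img=p["image"].reshape(-1,3)
near=(c[:,0]>.42)&(c[:,0]<.66)&(c[:,1]>-.38)&(c[:,1]<-.14)
g=c[near&(c[:,2]>.062)&(c[:,2]<.1)]
h=c[near&(c[:,2]>.0535)&(c[:,2]<.062)&(img.max(1)<70)&(c[:,0]<.6)]
for l in (g,h): print(len(l),l.mean(0).round(4),cv2.minAreaRect(l[:,:2].astype(np.float32)*1000),np.degrees(np.arctan2(*np.linalg.svd(l[:,:2]-l[:,:2].mean(0),full_matrices=False)[2][0][::-1])))
E
```

```text
time_s: 6.9
position: [0.475, -0.3145, 0.4181]
tool_rot: [[0.779, 0.627, -0.001], [0.627, -0.779, 0.001], [-0.0, -0.001, -1.0]]
ft_force: [-0.5, 0.0, -0.7]
grip_width: 0.085
gripper_force: 0.0
375 [ 0.6112 -0.2238  0.0723] ((612.5336303710938, -221.6320343017578), (44.657073974609375, 5.755104064941406), 80.79608154296875) -98.46546767693488
1196 [ 0.5045 -0.2929  0.0557] ((501.5621337890625, -295.0702819824219), (122.13862609863281, 14.272989273071289), 35.39779281616211) -144.78853163884037
```

View pics/w2.png

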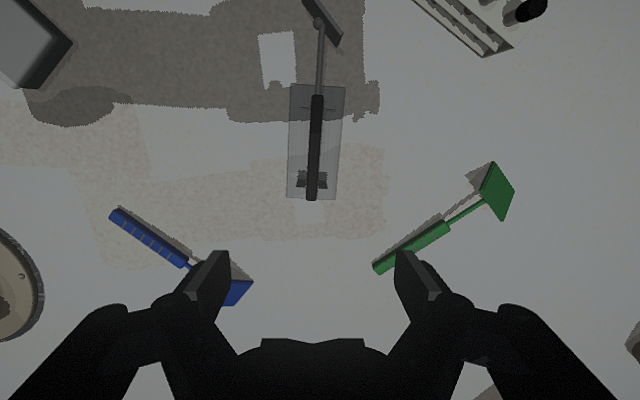

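The picture shows the black handle from (317,97) to (312,198) on its rest, with the glass at (323,15). I fit the handle centre at (0.5016,-0.2951), yaw 35.3°.

Run:
```python
from h import *
mv([.5055,-.2925,.203],R_of(-54.7))
```

```text
row [-0.007  0.     0.437] [1.254 0.073 7.175] rows>= 4.370695142918192 0.4069019056611889
```

```bash
python3 -m creep '0 0 0.44 1.25 0.07 1.5 85;0 0 0.44 1.25 0.07 3 85;0 0 0.44 1.25 0.07 4.5 85;0 0 0.44 1.25 0.07 5.5 85;0 0 0.44 1.25 0.07 6.5 85;0 0 0.44 1.25 0.07 7 85;0 0 0.44 1.25 0.07 7.17 85;0 0 0.44 1.25 0.07 7.17 60;0 0 0.44 1.25 0.07 7.17 40;0 0 0.44 1.25 0.07 7.17 20;0 0 0.44 1.25 0.07 7.17 0;0 0 0.44 1.25 0.07 7.17 0' 70
python3 -m creep '0 0 0 0 0 0 0;0 0 0 0 0 0 0;0 0 0 0 0 0 0;0 0 0 0 0 0 0;0 0 0 0 0 -0.3 0;0 0 0 0 0 -1 0;0 0 0 0 0 -2 0;0 0 0 0 0 -3 0;0 0 0 0 0 -3.5 0;0 0 0 0 0 -3.5 0;0 0 0 0 0 -3.5 0;0 0 0 0 0 -3.5 0'
python3 - <<'E'
from h import *
p=get_image("wrist");np.savez("w3.npz",**p);cv2.imwrite("pics/w3.png",p["image"])
E
```

```text
time_s: 8.15
position: [0.5055, -0.2928, 0.2044]
tool_rot: [[0.818, 0.576, 0.001], [0.576, -0.818, -0.001], [0.0, 0.001, -1.0]]
ft_force: [-2.8, 3.2, 12.4]
grip_width: 0.0127
gripper_force: 70.7
time_s: 9.35
position: [0.5053, -0.2926, 0.3074]
tool_rot: [[0.818, 0.576, -0.002], [0.576, -0.818, 0.002], [-0.001, -0.003, -1.0]]
ft_force: [-0.2, 0.3, -1.5]
grip_width: 0.0128
gripper_force: 68.3
```

View pics/w3.png

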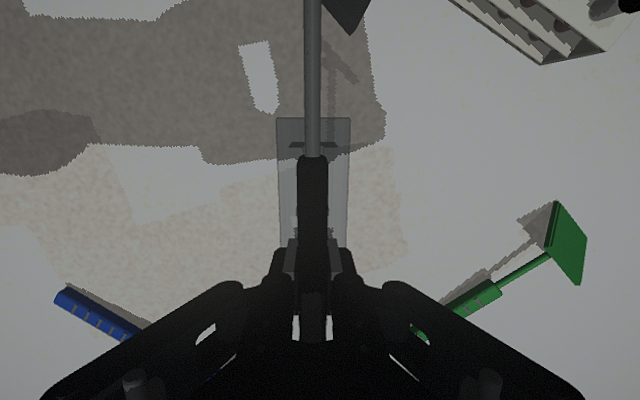

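The mirror is held: handle at (313,200), stem running up to the glass at (340,10), lifted off the rest. I'll check the handle's tilt and offset in the hand.

Run:
```python
from h import *
p=dict(np.load("w3.npz"));s=env.observe();R=s['tool_rot'];t=s['position']
c=(cloud(p)-t)@R
for a,b in ((165,230),(20,150)):
    l=c[a:b,295:335].reshape(-1,3);l=l[(l[:,2]<.175)&(l[:,2]>.1)]
    for lo in np.arange(.02,.16,.01):
        k=l[(l[:,0]>lo)&(l[:,0]<lo+.01)]
        if len(k)>10: print(a,round(lo+.005,3),len(k),np.round(np.percentile(k[:,1],[3,50,97]),4),np.round(np.percentile(k[:,2],[5,50]),4))
```

```text
165 0.025 324 [-0.007  -0.0002  0.0062] [0.1476 0.1488]
165 0.035 675 [-0.0073 -0.0006  0.0061] [0.1477 0.1488]
165 0.045 712 [-0.0071 -0.0002  0.0063] [0.1477 0.1488]
165 0.055 336 [-0.0066 -0.0006  0.0058] [0.1477 0.1488]
20 0.065 380 [-0.0037 -0.0004  0.0028] [0.1535 0.1546]
20 0.075 398 [-0.0036 -0.0002  0.0027] [0.1533 0.1547]
20 0.085 433 [-0.004  -0.0007  0.0026] [0.1532 0.1546]
20 0.095 472 [-0.0039 -0.0007  0.0025] [0.1532 0.1545]
20 0.105 473 [-0.0038 -0.0007  0.0028] [0.1534 0.1547]
```

Run:
```python
from h import *
mv([.567,-.061,.305],R_of(-2)); mv([.567,-.061,.26],R_of(-2))
```

```text
row [-1.800e-02 -4.000e-03 -6.606e+00] [ 6.126 -5.13   0.09 ] rows>= 4.794765450802725 6.152454328551884
row [-1.800e-02 -4.000e-03 -6.606e+00] [ 6.127 -5.127  1.59 ] rows>= 4.887438567276353 6.152454328551884
```

```bash
python3 -m creep '0 0 -0.6 0.6 -0.5 0 0;0 0 -1.2 1.2 -1 0 0;0 0 -1.9 1.8 -1.5 0 0;0 0 -2.6 2.4 -2 0 0;0 0 -3.2 3 -2.5 0 0;0 0 -3.9 3.6 -3 0 0;0 0 -4.6 4.2 -3.5 0 0;0 0 -5.2 4.8 -4 0 0;0 0 -5.8 5.4 -4.5 0 0;0 0 -6.3 5.8 -4.9 0 0;0 0 -6.6 6.13 -5.13 0.1 0;0 0 -6.6 6.13 -5.13 0.1 0'
python3 -m creep '0 0 0 0 0 0.2 0;0 0 0 0 0 0.5 0;0 0 0 0 0 0.8 0;0 0 0 0 0 1.1 0;0 0 0 0 0 1.3 0;0 0 0 0 0 1.45 0;0 0 0 0 0 1.5 0;0 0 0 0 0 1.5 0;0 0 0 0 0 1.5 0'
python3 - <<'E'
from h import *
for n in ("wrist","top"):
    p=get_image(n);np.savez(n[0]+"4.npz",**p);cv2.imwrite(f"pics/{n}4.png",p["image"])
s=env.observe();R=s['tool_rot'];t=np.array(s['position']);mv([.567,-.061,.26],R_of(-2))
G=t+R@np.array([.136,-.0005,.1578]);print("G",G)
M=np.column_stack([R[:,0],-R[:,1],-R[:,2]])
print("label",(np.array([.576,.192,.102])-G)@M,"lens",(np.array([.73,.077,.102])-G)@M)
# measured from wrist: handle end
c=(cloud(dict(np.load("w4.npz")))-t)@R;l=c[165:230,295:335].reshape(-1,3);l=l[(l[:,2]<.152)&(l[:,2]>.14)];print(l[:,0].max(),np.median(l,0))
# top: glass/frame
k=cloud(dict(np.load("t4.npz"))).reshape(-1,3);g=k[(abs(k[:,0]-.572)<.05)&(abs(k[:,1]-.075)<.05)&(k[:,2]>.09)];print(len(g),cv2.minAreaRect(g[:,:2].astype(np.float32)*1000),np.percentile(g[:,2],95))
q=k[(abs(k[:,0]-.579)<.05)&(abs(k[:,1]-.227)<.06)&(k[:,2]>.13)];print("lid z",np.median(q[:,2]),len(q))
E
```

```text
time_s: 10.6
position: [0.5674, -0.06, 0.3047]
tool_rot: [[0.034, 0.999, -0.002], [0.999, -0.034, 0.001], [0.001, -0.002, -1.0]]
ft_force: [0.4, 0.6, -1.4]
grip_width: 0.0125
gripper_force: 68.3
time_s: 11.5
position: [0.5673, -0.061, 0.261]
tool_rot: [[0.036, 0.999, 0.001], [0.999, -0.036, -0.0], [-0.0, 0.001, -1.0]]
ft_force: [-0.4, 0.7, -1.2]
grip_width: 0.0127
gripper_force: 68.3
row [ 0.004  0.001 -0.005] [-0.    -0.008  0.035] rows>= 0.02150680466735744 0.006468001686623798
G [0.57168695 0.07489097 0.10321811]
label [ 0.11718859 -0.00013888 -0.00119376] lens [ 0.00774605 -0.15813672 -0.00131478]
0.05503040003691681 [ 0.04091361 -0.00049157  0.1486984 ]
147 ((565.2139282226562, 65.92617797851562), (19.66889190673828, 59.70305633544922), 40.79938507080078) 0.133301111904286
lid z 0.14048933960891874 358
```

View pics/top4.png

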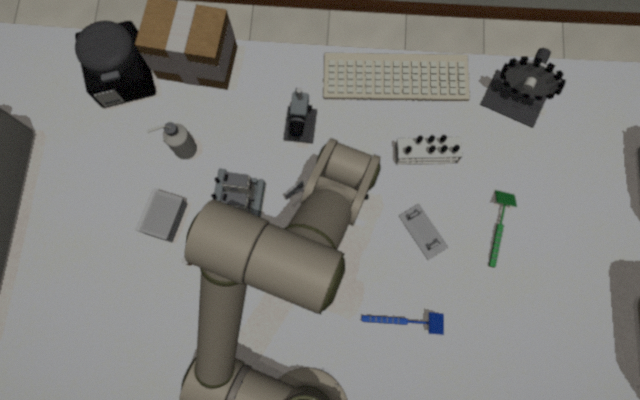

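View pics/wrist4.png

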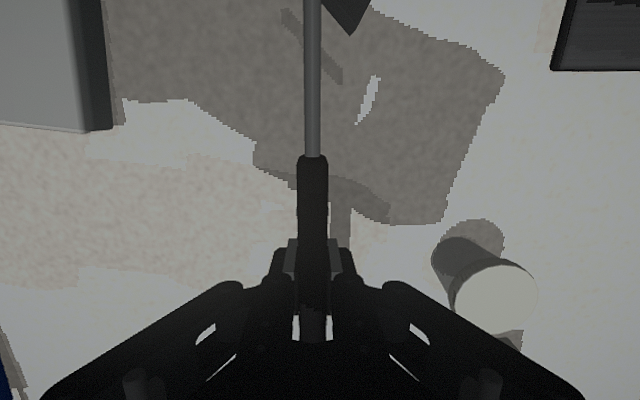

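The top view shows the glass at (293,190), between the camera stand at (298,120) and the pack at (235,182). The rest is empty and the bystanders haven't moved. The wrist view shows the grasp unchanged and clear of the cup at (495,290). By my estimates every end condition holds with margin.

```bash
python3 -c "
from rig import job
print(job.close_job())"
```

```text
the job is handed in; nothing more can be done
None
```

The job is handed in: the tall pack is pressed home, and the mirror is held still with the label straight ahead (about 117 mm) and the lens about 158 mm off its side. By my measurements this is within tolerance; the hand-in returned no verdict.

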